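# Start the dry-block incubator on the loaded block

## Task

Residue-test vials stand in one of the incubator's two heating blocks: set them incubating, using only light fingertip touches. Push the clear cover shut, then press the round power key until it stays down, then the square key on the same side as the block with the vials until it stays down, and last press the long start key and let it spring back. Press every key lightly, leave the other square key alone, and do not pick up or shift the things lying around.

Things in the scene. Friction and masses are not known exactly. Their poses are not given: they have to be found in the camera images.
- incubator: white bench unit fixed to the bench, 340 mm deep (x) by 300 wide (y). Origin: centre of its underside, on the bench; x to its back (hinge), y to its left as the robot sees it, z up. Front 120 mm: key panel rising backwards from 55 to 95 mm (18 deg); behind it a flat deck at 95 mm with two blocks. Keys in one row, left to right: round power, square left-block, square right-block, long start
- cover (a joint): angle of the clear cover in rad: 0 = shut, grows as it is opened (starts half open, 0.55 to 0.95, stops at 1.3). It stays at any angle by hinge friction and needs only a few N near its front edge to go down; pushing its top down shuts it
- cover_hinge (a point): middle of the cover's hinge line, fixed on the incubator at its back, 97 mm above the bench; the hinge line runs along the incubator's y
- cover_top (a point): on the clear cover's upper face and centre line, 140 mm from the hinge line, 35 mm out from the cover's bottom plane, in which the hinge line lies (132 mm above the bench when shut). The cover is 180 mm hinge to front, 250 wide, 35 deep; a grey lip 90 mm wide projects 12 mm in front. Site x points along the cover to the hinge, z out of its upper face
- power_key (a joint): travel of the power key in m: 0 = up, 0.006 = fully down. Moves square to the panel, about 3 N moves it; it stays down once pressed
- power_key_top (a point): centre of the top of the round power key, 26 mm in diameter, top 10 mm proud of the panel when up; z axis square to the panel, out of it. Leftmost key, 70 mm from the next
- left_key (a joint): travel of the left-block key in m, as for the power key: about 3 N, stays down once pressed
- left_key_top (a point): centre of the top of the square key (24 by 24 mm, 10 mm proud) that heats the left (+y) block; second key from the left
- right_key (a joint): travel of the right-block key in m, as for the power key: about 3 N, stays down once pressed
- right_key_top (a point): centre of the top of the square key (24 by 24 mm, 10 mm proud) that heats the right (-y) block; third key from the left, 84 mm from the left one
- start_key (a joint): travel of the start key in m: 0 = up, 0.006 = fully down. Spring key: about 1.5 N to start it moving, 4.5 N fully down; springs back up when let go
- start_key_top (a point): centre of the top of the long start key (42 mm along the row by 24 mm, 10 mm proud); rightmost key, 70 mm from the next
- loaded_block_center (a point): centre of the top face, 101 mm above the bench, of the aluminium heating block (95 by 90 mm) with ten white-capped clear vials standing 22 mm out of it; it sits either in the left (+y) or the right (-y) place of the deck, 56 mm off the incubator's centre line, under the cover
- empty_block_center (a point): centre of the top face of the other, same-sized block, whose wells are all empty; in the other place
- clamp_center (a point): bystander: steel ring-handled clamp 155 mm long lying on the bench beside the incubator; leave alone
- gallipot_center (a point): bystander: small steel bowl, 80 mm across, 45 mm tall, beside the incubator; centre, half-way up; leave alone
- detergent_center (a point): bystander: white bottle, 60 mm across, 140 mm tall, beside the incubator; centre, half-way up; leave alone
- dish_center (a point): bystander: shallow open steel dish 90 by 160 by 25 mm beside the incubator; centre, half-way up; leave alone

How it is judged:
On the way, in this order (a step that is already met when the one before it is completed fails the run):
1. the cover is shut (within 0.05 rad) (value of joint cover below 0.05 rad), for 0.1 s.
2. the power key is down (4 mm or more) (value of joint power_key above 0.004 m), for 0.1 s.
3. the square key on the vials' side is down (3.8 mm or more), the other is up (((y of loaded_block_center in the frame of incubator above 0 m and value of joint left_key above 0.0038 m and value of joint right_key below 0.0025 m) or (y of loaded_block_center in the frame of incubator below 0 m and value of joint right_key above 0.0038 m and value of joint left_key below 0.0025 m))), for 0.1 s.
4. the start key is pressed (4 mm or more) (value of joint start_key above 0.004 m), for 0.05 s.
At the end, for the whole second after the job is handed in: the cover is shut (within 0.06 rad), the power key and the square key on the vials' side are down (3.8 mm or more of 6), the other square key is up (less than 2.5 mm down), and the start key, after its press, is up again (less than 1.5 mm down) (value of joint cover below 0.06 rad and value of joint power_key above 0.0038 m and ((y of loaded_block_center in the frame of incubator above 0 m and value of joint left_key above 0.0038 m and value of joint right_key below 0.0025 m) or (y of loaded_block_center in the frame of incubator below 0 m and value of joint right_key above 0.0038 m and value of joint left_key below 0.0025 m)) and value of joint start_key below 0.0015 m); the robot touches nothing.
It fails at once if a key is pressed (over 2.5 mm) out of order: any key while the cover is open (over 0.1 rad), a square key or the start key before the power key is down, or the start key before a square key is down ((value of joint cover above 0.1 rad and value of joint any of power_key, left_key, right_key, start_key above 0.0025 m) or (value of joint power_key below 0.0035 m and value of joint any of left_key, right_key, start_key above 0.0025 m) or (value of joint start_key above 0.0025 m and value of joint each of left_key, right_key below 0.0035 m)).
It fails at once if the square key of the empty block is pressed (over 2.5 mm) ((y of loaded_block_center in the frame of incubator above 0 m and value of joint right_key above 0.0025 m) or (y of loaded_block_center in the frame of incubator below 0 m and value of joint left_key above 0.0025 m)).
It fails at once if a key is pressed harder than 25 N, or the incubator or its cover pushed harder than 40 N (contact force between any of power_key, left_key, right_key, start_key and anything else above 25 N or contact force between incubator and the arm above 40 N or contact force between incubator and the fingers above 40 N).
It fails at once if the cover is lifted further open (over 1.1 rad) (value of joint cover above 1.1 rad).
It fails at once if a bystander is picked up or shifted by more than 20 mm (distance of any of clamp_center, gallipot_center, detergent_center, dish_center from where it was at the start of the episode above 0.02 m).
It also fails if it takes over 51 s, if anything falls off the work surface, if the arm or the gripper's body presses on something with over 40 N, if the wrist force passes 120 N, or if a joint passes its speed limit or range.

## Robot

A 6-joint arm with a two-finger parallel gripper is mounted at the origin on the work surface. World frame = base frame: x ahead of the robot, y to its left, z up, the work surface at z = 0. Lengths are in m, angles in rad, forces in N, time in s.
With the tool pointing down it reaches from about 0.275 to 0.825 m from the base axis. Payload 5.2 kg.
Tool frame: the origin (TCP) lies at the very end of the fingers, on their centre line; the grasp point (between the pads) lies 19 mm behind it (env.grip_point_offset is the distance from the TCP to the grasp point, in m); z points along the fingers, x is the direction in which the jaws open and shut, and the axes are right-handed (so a half turn about z gives the same grasp; the last joint's range is limited). The gripper opens to 93 mm and grips with 3 to 60 N. Pads are 15 mm wide; open, the fingers measure 128 mm over their backs; the gripper's body (75 mm by 188 mm) begins 65 mm behind the grasp point.
Start: joints at [-1.385, 0.259, 1.535, -0, 1.348, -0.203], TCP at [0.209, -0.509, 0.219] pointing down, gripper open.
Joint ranges: [-3.14, 3.14], [-0.91, 2.08], [0.19, 2.58], [-1.22, 4.36], [0.22, 2.71], [-3.12, 3.12]. Speed limits (rad/s): [2.57, 2.57, 3.14, 3.14, 3.14, 3.14].

## Interface

Orientations are given as a 3x3 rotation matrix whose columns are the frame's x, y, z axes.
In Python, from bench import env gives the robot as it stands.
- The arm moves only by the tool arm_command, never from a script. Its argument "increments" is one flat list of numbers, 5 for each row, row after row: the opening, from -1 (shut) to 1 (fully open), then the shift along the tool's x, y, z in mm, then the turn about the tool's z in rad. In form: [hand, dx, dy, dz, roll, hand, dx, dy, dz, roll, ...]. A call has 1 to 10 rows; each row shifts and turns the commanded pose from where the row before left it, along the tool's axes as they then stand; what a row does not reach is not made up. A row lasts 1/12 s, in which the tool goes at most 41.7 mm and 7.16 degrees, less where a joint would pass 70% of its speed; a pose out of reach is approached as far as the arm can. A call with a gripper value outside its range is refused whole. The fingers move at their own pace and stop on an object; "squeeze" is the grip in N (left out, the last holds). Time passes only in rows, so rows that do not move let the fingers close. It gives the time, the measured TCP pose, the force and the opening at its end, in the units of the state.
- env.state(): the state, without advancing time (a new reading comes with each control period).
- env.camera(name): name is "scene" or "top"; returns the picture (384x512x3 uint8, blue, green, red); there is no depth.
- env.get_calibration(name): a dict with "fx", "fy", "cx", "cy" (pixels), "k1" (the pictures are not rectified: a ray, as slopes to the right and down, at radius r is drawn at 1 + k1 r^2 times it, then the intrinsics apply), "camera_from_world" (4x4, takes a point from world to camera coordinates). Camera axes: x right, y down, z forward; pixel columns grow to the right and rows downward; lengths in m; the calibration is good to about 2 mm. A picture is of the moment at which its call begins. get_calibration takes no time and is no camera call.
- env.sign_off(): hands the job in, once; it reports no verdict.
The state is a dict: "time": time; "joint_positions": joint angles; "dq": joint speeds; "joint_torque": joint torques, N m; "tool_pos": TCP position; "tool_rot": TCP orientation; "ft_force": force on the tool from outside, world axes, zero at the start; "moment": the same for the moment, N m; "opening": opening from 0.0 (shut) to 1.0 (fully open).
Only numpy, scipy, OpenCV 4.12 (cv2) and the standard library are available. Lean on these libraries where they do the work, as an engineer would, in place of code of your own. Each camera call takes 0.05 s, during which the arm holds its last target. There are 200 camera calls.

## Working session

There is one attempt and no reset: what is moved stays moved. The work goes in short steps, Python scripts to look and compute and a tool call to move; the robot and the scene stay as the last step left them, time stands still between calls to the robot, and variables do not carry over. Pictures are saved under pics/ and viewed, about 8 in all and at most 12, crops included, and the job is handed in when it is done.

Besides the shell and the picture viewer there is one more tool, called after ">>>" as name(argument=value, ...) on one line, values as JSON. arm_command: Moves the arm, as the interface text tells. Its arguments: {"type":"object","properties":{"increments":{"type":"array"},"squeeze":{"type":"number"}},"required":["increments"]}

```bash
mkdir -p pics; python3 - <<'E'
from bench import env
import cv2
for n in("scene","top"):
    cv2.imwrite(f"pics/{n}0.png",env.camera(n)); c=env.get_calibration(n); print(n,c)
s=env.state();print(s["time"],s["tool_pos"],s["tool_rot"],s["opening"],s["ft_force"])
E
```

```text
scene {'fx': 414.5869842748752, 'fy': 414.5869842748752, 'cx': 259.5312522047151, 'cy': 193.85622870541278, 'k1': -0.0646407181565982, 'camera_from_world': array([[-0.36228716,  0.93201742, -0.00956826,  0.21917639],
       [ 0.67204975,  0.25409377, -0.69554689, -0.34880851],
       [-0.64583058, -0.25841805, -0.71841699,  1.51284685],
       [ 0.        ,  0.        ,  0.        ,  1.        ]])}
top {'fx': 381.4426426834135, 'fy': 381.4426426834135, 'cx': 258.99256596905394, 'cy': 191.39263518430369, 'k1': 0.032508597104392724, 'camera_from_world': array([[-0.02657066, -0.99925438, -0.02801211,  0.03958095],
       [-0.9900453 ,  0.03017964, -0.1374754 ,  0.60606138],
       [ 0.13821829,  0.02408045, -0.990109  ,  1.04095081],
       [ 0.        ,  0.        ,  0.        ,  1.        ]])}
0.1 [ 0.20842109 -0.50846873  0.21791074] [[ 3.79090698e-01 -9.25359471e-01 -3.03879226e-04]
 [-9.25358162e-01 -3.79090684e-01  1.58931154e-03]
 [-1.58588227e-03 -3.21296101e-04 -9.99998691e-01]] 0.9996800761416123 [-0.58796685  1.02323942 -0.11512527]
```

View pics/scene0.png

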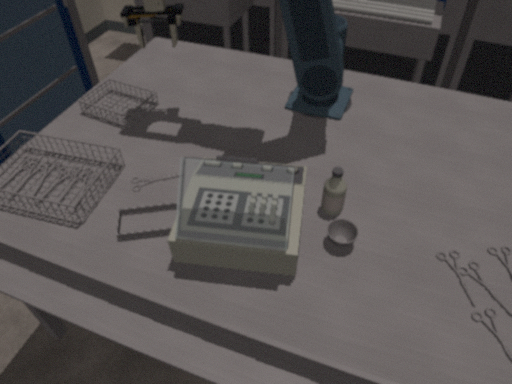

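View pics/top0.png

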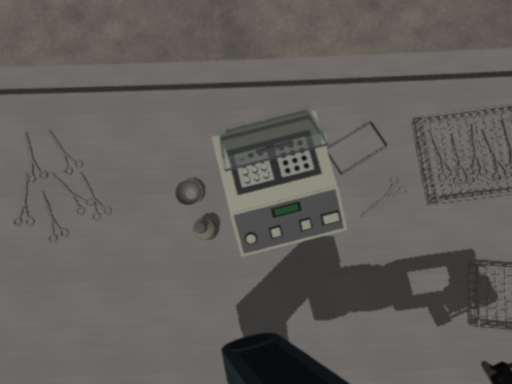

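```bash
python3 - <<'E'
import cv2
i=cv2.imread("pics/top0.png")[95:265,165:405]
i=cv2.resize(i,None,fx=3.3,fy=3.3,interpolation=cv2.INTER_CUBIC); cv2.imwrite("pics/c1.png",cv2.convertScaleAbs(i,alpha=1.5))
E
```

```text
(no output)
```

View pics/c1.png

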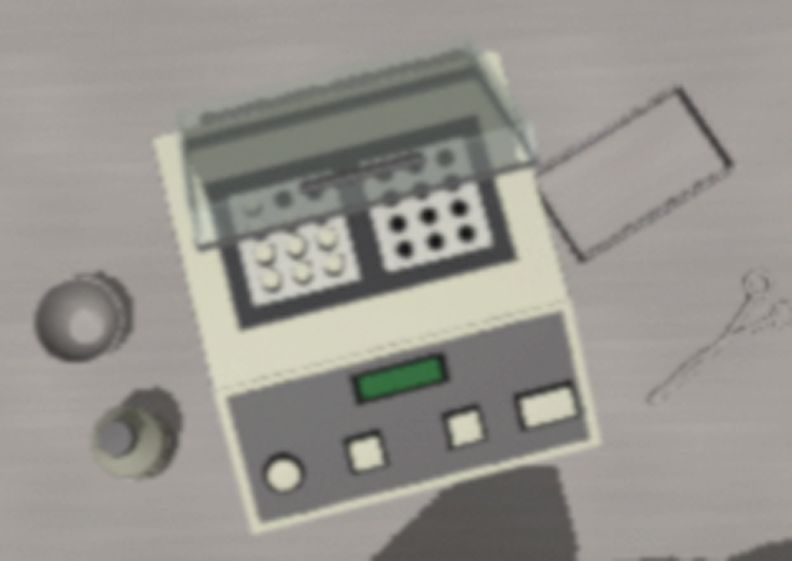

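```bash
cat > h.py <<'E'
from bench import env
import numpy as np, cv2
from scipy.optimize import least_squares
def proj(n,P):
    c=env.get_calibration(n);T=c["camera_from_world"]
    K=np.array([[c["fx"],0,c["cx"]],[0,c["fy"],c["cy"]],[0,0,1]])
    return cv2.projectPoints(np.asarray(P,float),cv2.Rodrigues(T[:3,:3])[0],T[:3,3],K,np.array([c["k1"],0,0,0,0]))[0][:,0]
def W(p,L):
    c,s=np.cos(p[2]),np.sin(p[2]);L=np.asarray(L,float)
    return np.c_[L[:,:2]@np.array([[c,s],[-s,c]])+p[:2],L[:,2]]
a=np.arctan(1/3)
def keys(xk,t=0): # xk = key-top x in the incubator frame
    z=.055+(xk+.01*np.sin(a)+.17)/3+.01*np.cos(a)
    return [[xk,y,z] for y in(.112,.042,-.042,-.112)]
E
cat > fit.py <<'E'
from h import *
px=np.array([[283,474],[366,453],[465,427],[548,406],[256,530],[600,443],[218,390],[568,302]])/3.3+[165,95]
def L(p): return keys(p[3])+[[-.17,.15,.055],[-.17,-.15,.055],[-.05,.15,.095],[-.05,-.15,.095]]
r=least_squares(lambda p:(proj("top",W(p,L(p)))-px).ravel(),[.5,-.05,.2,-.13],x_scale=.01,loss="soft_l1")
p=r.x;print(p);print((proj("top",W(p,L(p)))-px).round(1).tolist())
print("keys",W(p,keys(p[3])).round(4).tolist())
# cover: lower front corners
cp=np.array([[200,248],[537,162]])/3.3+[165,95]
def C(th,r,h,y,hx=.17-0.0): return [hx-(r*np.cos(th)-h*np.sin(th)),y,.097+r*np.sin(th)+h*np.cos(th)]
for hx in(.14,.15,.16,.17):
  for th in(.55,.65,.75,.85,.95):
    print(hx,th,(proj("top",W(p,[C(th,.18,0,.125,hx),C(th,.18,0,-.125,hx)]))-cp).round(1).tolist(), proj("scene",W(p,[C(th,.18,0.035,.125,hx),C(th,.18,.035,-.125,hx),C(th,.18,0,.125,hx),C(th,.18,0,-.125,hx)])).round().tolist())
E
python3 fit.py
```

```text
[ 0.62509481 -0.03400074  0.22130037 -0.12957436]
[[0.1, -0.1], [0.1, -0.1], [0.2, 0.1], [0.2, 0.0], [-1.2, 0.9], [0.5, 0.3], [-1.4, -0.2], [0.7, -1.1]]
keys [[0.4741, 0.0468, 0.079], [0.4895, -0.0215, 0.079], [0.5079, -0.1034, 0.079], [0.5233, -0.1717, 0.079]]
0.14 0.55 [[6.3, 22.7], [3.1, 23.6]] [[295.0, 161.0], [189.0, 151.0], [296.0, 165.0], [193.0, 156.0]]
0.14 0.65 [[4.8, 17.9], [2.9, 18.4]] [[295.0, 160.0], [187.0, 150.0], [295.0, 163.0], [191.0, 154.0]]
0.14 0.75 [[3.0, 12.4], [2.5, 12.6]] [[295.0, 161.0], [184.0, 151.0], [295.0, 162.0], [189.0, 153.0]]
0.14 0.85 [[1.2, 6.3], [1.8, 6.2]] [[295.0, 162.0], [182.0, 152.0], [295.0, 162.0], [186.0, 152.0]]
0.14 0.95 [[-0.8, -0.3], [1.0, -0.7]] [[294.0, 164.0], [179.0, 153.0], [295.0, 162.0], [184.0, 152.0]]
0.15 0.55 [[5.4, 18.8], [2.0, 19.8]] [[295.0, 164.0], [188.0, 154.0], [295.0, 168.0], [192.0, 158.0]]
0.15 0.65 [[3.8, 13.9], [1.8, 14.5]] [[295.0, 163.0], [186.0, 153.0], [295.0, 166.0], [190.0, 157.0]]
0.15 0.75 [[2.0, 8.4], [1.4, 8.6]] [[295.0, 164.0], [183.0, 153.0], [295.0, 165.0], [188.0, 155.0]]
0.15 0.85 [[0.2, 2.2], [0
[... 505 characters left out ...]
], [-0.4, -1.8]] [[294.0, 168.0], [179.0, 157.0], [294.0, 168.0], [184.0, 158.0]]
0.16 0.95 [[-2.8, -8.5], [-1.3, -8.8]] [[293.0, 170.0], [177.0, 159.0], [294.0, 168.0], [182.0, 158.0]]
0.17 0.55 [[3.5, 11.0], [-0.2, 12.0]] [[294.0, 170.0], [186.0, 160.0], [294.0, 174.0], [189.0, 164.0]]
0.17 0.65 [[1.8, 6.0], [-0.4, 6.7]] [[294.0, 169.0], [183.0, 159.0], [294.0, 172.0], [187.0, 162.0]]
0.17 0.75 [[0.1, 0.4], [-0.9, 0.7]] [[294.0, 170.0], [181.0, 159.0], [294.0, 171.0], [185.0, 161.0]]
0.17 0.85 [[-1.8, -5.8], [-1.6, -5.8]] [[293.0, 171.0], [178.0, 160.0], [294.0, 171.0], [183.0, 160.0]]
0.17 0.95 [[-3.8, -12.5], [-2.5, -12.8]] [[293.0, 174.0], [175.0, 162.0], [294.0, 172.0], [180.0, 161.0]]
```

```bash
python3 - <<'E'
import cv2
i=cv2.imread("pics/scene0.png")[145:280,160:320]
i=cv2.resize(i,None,fx=4,fy=4,interpolation=cv2.INTER_CUBIC); cv2.imwrite("pics/c2.png",cv2.convertScaleAbs(i,alpha=1.4))
E
```

```text
(no output)
```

View pics/c2.png

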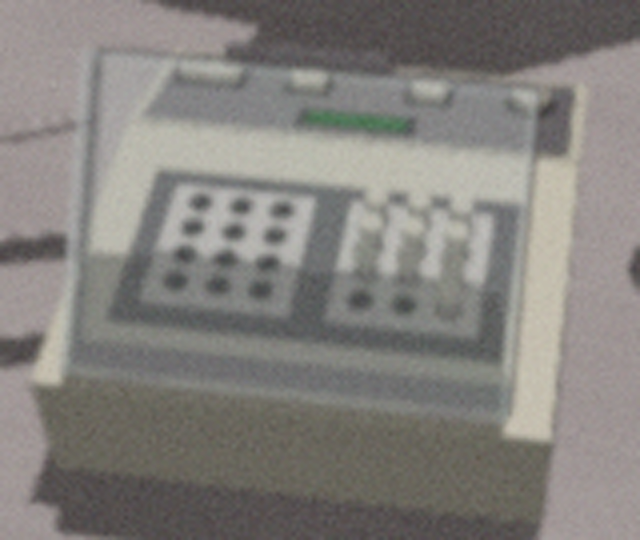

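>>> arm_command(increments=[-1,0,0,-30,0.084,-1,0,0,-30,0.084,-1,0,0,-30,0,-1,-12,-20,-5,0,-1,-15.5,-24.5,0,0,-1,-15.5,-24.5,0,0,-1,-15.5,-24.5,0,0,-1,-15.5,-24.5,0,0,-1,-15.5,-24.5,0,0,-1,-15.5,-24.5,0,0], squeeze=5)

```text
time: 0.93
tool_pos: [0.3491, -0.3686, 0.3133]
tool_rot: [[0.219, -0.976, -0.0], [-0.976, -0.219, 0.001], [-0.001, 0.0, -1.0]]
ft_force: [-0.1, -0.5, 0.2]
opening: 0.335
```

>>> arm_command(increments=[-1,-15.5,-24.5,0,0,-1,-15.5,-24.5,0,0,-1,-15.5,-24.5,0,0,-1,-15.5,-24.5,0,0,-1,-15.5,-24.5,0,0,-1,-15.5,-24.5,0,0,-1,-15.5,-24.5,0,0,-1,-15.5,-24.5,0,0,-1,-15.5,-24.5,0,0,-1,-15.5,-24.5,0,0])

```text
time: 1.77
tool_pos: [0.5542, -0.1637, 0.3132]
tool_rot: [[0.219, -0.976, -0.001], [-0.976, -0.219, 0.0], [-0.001, 0.001, -1.0]]
ft_force: [-0.5, 0.0, 0.4]
opening: 0.006
```

```bash
cat >> h.py <<'E'
p0=np.array([.6251,-.0340,.2213])
def show(tgt=None):
    s=env.state();c,w=np.cos(p0[2]),np.sin(p0[2]);d=s["tool_pos"]-[p0[0],p0[1],0]
    l=np.array([c*d[0]+w*d[1],-w*d[0]+c*d[1],d[2]])
    R=s["tool_rot"];print("t",round(s["time"],2),"local",l.round(4),"yaw err",round(np.arctan2(R[1,0],R[0,0])-(p0[2]-np.pi/2),4),"F",s["ft_force"].round(2),"open",round(s["opening"],2))
    if tgt is not None:
        g=(np.array(tgt)-l)*1000;print("tool dx dy dz mm",(-g[1]).round(1),(-g[0]).round(1),(-g[2]).round(1))
E
python3 -c "
from h import *
show([.077,0,.27])"
```

```text
t 1.77 local [-0.0976 -0.111   0.3132] yaw err -0.0004 F [-0.46  0.05  0.4 ] open 0.01
tool dx dy dz mm -111.0 -174.6 43.2
```

>>> arm_command(increments=[-1,-14,-22,0,0,-1,-14,-22,0,0,-1,-14,-22,0,0,-1,-14,-22,0,0,-1,-14,-22,0,0,-1,-14,-22,0,0,-1,-14,-22,0,0,-1,-13,-20,0,0,-1,0,0,20,0,-1,0,0,20,0])

```text
time: 2.6
tool_pos: [0.7004, -0.0171, 0.2733]
tool_rot: [[0.221, -0.975, 0.002], [-0.975, -0.221, -0.0], [0.001, -0.002, -1.0]]
ft_force: [0.3, -0.5, -0.5]
opening: 0.008
```

```bash
python3 -c "
from h import *
show([.077,0,.225])
i=env.camera('scene')[120:255,150:330]
cv2.imwrite('pics/c3.png',cv2.convertScaleAbs(cv2.resize(i,None,fx=4,fy=4,interpolation=cv2.INTER_CUBIC),alpha=1.4))"
```

```text
t 2.6 local [ 0.0772 -0.      0.2733] yaw err 0.0018 F [ 0.32 -0.46 -0.54] open 0.01
tool dx dy dz mm -0.0 0.2 48.3
```

View pics/c3.png

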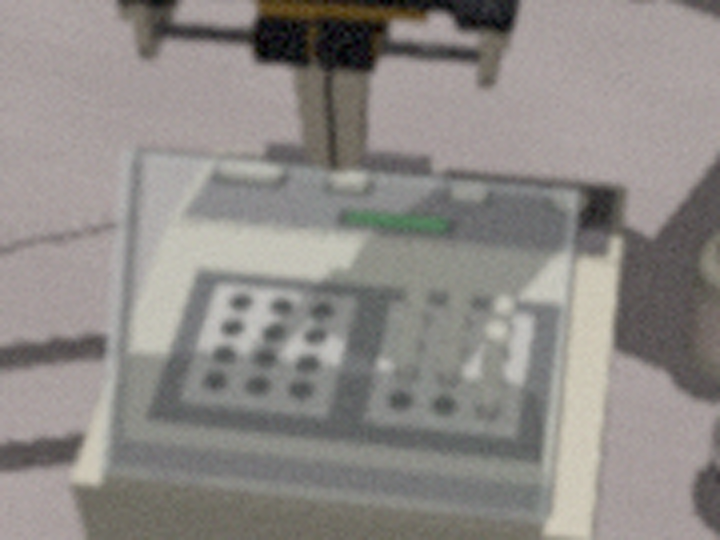

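>>> arm_command(increments=[-1,0,0,13,0,-1,0,0,13,0,-1,0,0,12,0,-1,0,4,6,0,-1,0,4,6,0,-1,0,5,6,0,-1,0,5,5,0])

```text
time: 3.23
tool_pos: [0.6811, -0.0229, 0.213]
tool_rot: [[0.219, -0.976, 0.001], [-0.976, -0.219, -0.0], [0.0, -0.0, -1.0]]
ft_force: [-0.4, -0.6, 3.0]
opening: 0.004
```

```bash
python3 -c "
from h import *
show([.03,0,.168])
i=env.camera('scene')[120:255,150:330]
cv2.imwrite('pics/c4.png',cv2.convertScaleAbs(cv2.resize(i,None,fx=4,fy=4,interpolation=cv2.INTER_CUBIC),alpha=1.4))"
```

```text
t 3.23 local [ 0.057  -0.0015  0.213 ] yaw err -0.0007 F [-0.39 -0.59  2.96] open 0.0
tool dx dy dz mm -1.5 27.0 45.0
```

View pics/c4.png

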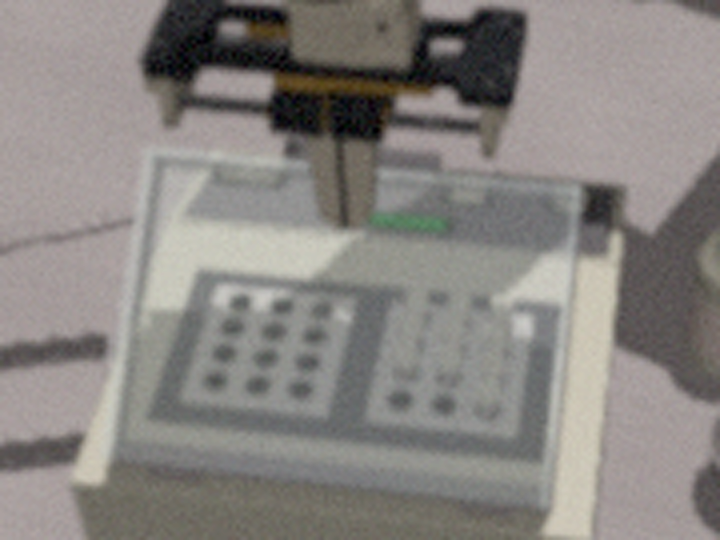

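>>> arm_command(increments=[-1,0,5,8,0,-1,0,5,8,0,-1,0,5,8,0,-1,0,4,7,0,-1,0,4,7,0,-1,0,4,7,0,-1,0,3,7,0,-1,0,3,7,0,-1,0,2,5,0])

```text
time: 4.03
tool_pos: [0.6468, -0.0303, 0.1476]
tool_rot: [[0.219, -0.976, -0.001], [-0.976, -0.219, 0.0], [-0.0, 0.001, -1.0]]
ft_force: [-1.4, -0.9, 1.3]
opening: 0.007
```

>>> arm_command(increments=[-1,0,0,4,0,-1,0,0,4,0,-1,0,0,2,0,-1,0,0,2,0])

```text
time: 4.37
tool_pos: [0.6474, -0.0301, 0.1364]
tool_rot: [[0.219, -0.976, -0.0], [-0.976, -0.219, 0.0], [-0.0, 0.0, -1.0]]
ft_force: [-1.6, 0.1, 1.2]
opening: 0.001
```

>>> arm_command(increments=[-1,0,0,1.5,0,-1,0,0,1.5,0,-1,0,0,1,0,-1,0,0,0,0])

```text
time: 4.7
tool_pos: [0.6474, -0.0302, 0.1325]
tool_rot: [[0.219, -0.976, 0.0], [-0.976, -0.219, 0.0], [-0.0, -0.0, -1.0]]
ft_force: [0.2, 0.1, -0.1]
opening: 0.003
```

>>> arm_command(increments=[-1,0,0,1,0,-1,0,0,0.5,0,-1,0,0,0,0])

```text
time: 4.95
tool_pos: [0.6476, -0.0302, 0.1323]
tool_rot: [[0.219, -0.976, 0.001], [-0.976, -0.219, -0.0], [0.0, -0.001, -1.0]]
ft_force: [-2.3, 0.2, 4.8]
opening: 0.005
```

>>> arm_command(increments=[-1,0,0,-15,0,-1,0,0,-15,0,-1,-14,19,0,0,-1,-14,19,0,0,-1,-14,19,0,0,-1,-14,19,0,0,-1,-14,19,0,0,-1,-14,19,0,0,-1,-14,19,0,0,-1,-14,19,0,0])

```text
time: 5.78
tool_pos: [0.4736, 0.0462, 0.1613]
tool_rot: [[0.219, -0.976, 0.001], [-0.976, -0.219, 0.0], [0.0, -0.001, -1.0]]
ft_force: [-0.2, -0.2, 0.7]
opening: 0.005
```

>>> arm_command(increments=[-1,0,0,20,0,-1,0,0,20,0,-1,0,0,15,0,-1,0,0,10,0])

```text
time: 6.12
tool_pos: [0.4739, 0.046, 0.0951]
tool_rot: [[0.219, -0.976, -0.001], [-0.976, -0.219, 0.0], [-0.0, 0.001, -1.0]]
ft_force: [0.1, 0.1, -0.3]
opening: -0.001
```

```bash
python3 -c "
from h import *
show([-.1296,.112,.09])
a=cv2.resize(env.camera('scene')[120:270,160:340],None,fx=3.2,fy=3.2,interpolation=cv2.INTER_CUBIC)
cv2.imwrite('pics/c5.png',cv2.convertScaleAbs(a,alpha=1.4))"
```

```text
t 6.12 local [-0.13    0.1112  0.0951] yaw err -0.0003 F [ 0.11  0.13 -0.3 ] open -0.0
tool dx dy dz mm -0.8 -0.4 5.1
```

View pics/c5.png

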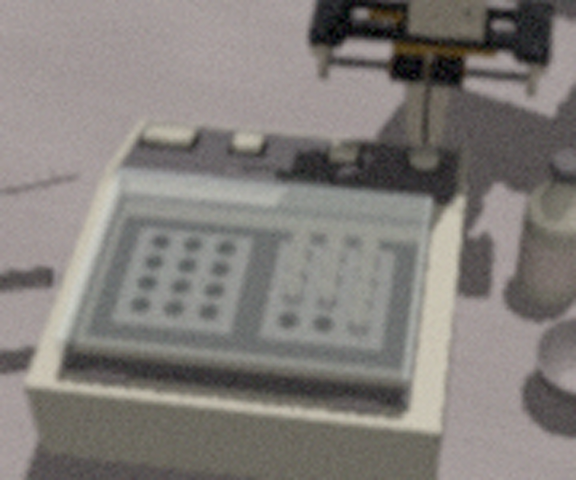

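>>> arm_command(increments=[-1,-1,0,4,0,-1,0,0,4,0,-1,0,0,3,0,-1,0,0,1.5,0])

```text
time: 6.5
tool_pos: [0.4747, 0.0467, 0.0838]
tool_rot: [[0.219, -0.976, 0.001], [-0.976, -0.219, -0.0], [0.0, -0.001, -1.0]]
ft_force: [0.0, 0.1, -0.0]
opening: 0.006
```

>>> arm_command(increments=[-1,0,0,1,0,-1,0,0,1,0])

```text
time: 6.67
tool_pos: [0.4746, 0.0467, 0.0819]
tool_rot: [[0.219, -0.976, 0.001], [-0.976, -0.219, -0.0], [0.0, -0.001, -1.0]]
ft_force: [-0.7, -0.2, 2.5]
opening: 0.006
```

>>> arm_command(increments=[-1,0,0,1,0,-1,0,0,1,0])

```text
time: 6.83
tool_pos: [0.4751, 0.0467, 0.0802]
tool_rot: [[0.219, -0.976, 0.002], [-0.976, -0.219, -0.0], [0.0, -0.002, -1.0]]
ft_force: [0.9, 1.1, 3.0]
opening: 0.007
```

>>> arm_command(increments=[-1,0,0,1,0,-1,0,0,1,0])

```text
time: 7.0
tool_pos: [0.4751, 0.0467, 0.0781]
tool_rot: [[0.219, -0.976, 0.002], [-0.976, -0.219, -0.0], [0.001, -0.002, -1.0]]
ft_force: [1.5, 1.1, 3.6]
opening: 0.008
```

>>> arm_command(increments=[-1,0,0,1,0,-1,0,0,0.5,0])

```text
time: 7.17
tool_pos: [0.4746, 0.0467, 0.0763]
tool_rot: [[0.219, -0.976, 0.001], [-0.976, -0.219, -0.0], [0.0, -0.001, -1.0]]
ft_force: [1.2, -0.9, 3.1]
opening: 0.005
```

>>> arm_command(increments=[-1,0,0,0.5,0,-1,0,0,0,0])

```text
time: 7.33
tool_pos: [0.4743, 0.0466, 0.0756]
tool_rot: [[0.219, -0.976, 0.0], [-0.976, -0.219, -0.0], [0.0, -0.0, -1.0]]
ft_force: [1.0, -0.2, 2.3]
opening: 0.003
```

>>> arm_command(increments=[-1,0,0,0.6,0,-1,0,0,0,0])

```text
time: 7.5
tool_pos: [0.4745, 0.0467, 0.0753]
tool_rot: [[0.219, -0.976, 0.0], [-0.976, -0.219, -0.0], [0.0, -0.0, -1.0]]
ft_force: [1.4, -0.0, 5.5]
opening: 0.003
```

>>> arm_command(increments=[-1,0,0,0.6,0,-1,0,0,0,0])

```text
time: 7.67
tool_pos: [0.4746, 0.0467, 0.0751]
tool_rot: [[0.219, -0.976, 0.001], [-0.976, -0.219, -0.0], [0.0, -0.001, -1.0]]
ft_force: [-0.7, -0.4, 10.2]
opening: 0.006
```

>>> arm_command(increments=[-1,0,0,-10,0,-1,0,0,-15,0,-1,18,0,0,0,-1,18,0,0,0,-1,17,0,0,0,-1,17,0,0,0,-1,0,0,10,0,-1,0,0,7,0,-1,0,0,2,0,-1,0,0,0,0])

```text
time: 8.5
tool_pos: [0.4882, -0.0207, 0.0792]
tool_rot: [[0.22, -0.976, -0.003], [-0.976, -0.22, 0.001], [-0.001, 0.003, -1.0]]
ft_force: [-0.2, 0.4, 1.5]
opening: 0.005
```

```bash
python3 -c "
from h import *
show([-.1296,.042,.0752])
a=cv2.resize(env.camera('top')[180:270,225:365],None,fx=5,fy=5,interpolation=cv2.INTER_CUBIC)
cv2.imwrite('pics/c6.png',cv2.convertScaleAbs(a,alpha=1.4))"
```

```text
t 8.5 local [-0.1306  0.0431  0.0792] yaw err 0.0 F [-0.16  0.4   1.49] open 0.01
tool dx dy dz mm 1.1 -1.0 4.0
```

View pics/c6.png

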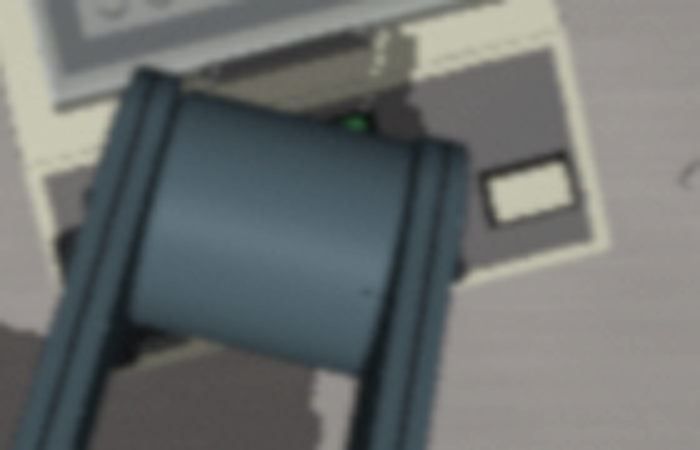

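The top view is blocked by the arm, with only the start key visible, at about (530,190) in the crop. Pose and contact force put the fingertip on the left key, so I'm continuing the press.

>>> arm_command(increments=[-1,0,0,1,0,-1,0,0,1,0])

```text
time: 8.72
tool_pos: [0.4893, -0.0207, 0.0785]
tool_rot: [[0.22, -0.976, -0.0], [-0.976, -0.22, 0.001], [-0.001, 0.0, -1.0]]
ft_force: [-0.7, 1.4, 2.5]
opening: 0.004
```

>>> arm_command(increments=[-1,0,0,1,0,-1,0,0,0.5,0,-1,0,0,0,0])

```text
time: 8.97
tool_pos: [0.4896, -0.0212, 0.0771]
tool_rot: [[0.219, -0.976, 0.0], [-0.976, -0.219, 0.0], [-0.0, -0.0, -1.0]]
ft_force: [-0.4, 1.5, 2.6]
opening: 0.005
```

>>> arm_command(increments=[-1,0,0,0.6,0,-1,0,0,0,0])

```text
time: 9.13
tool_pos: [0.4897, -0.0215, 0.0765]
tool_rot: [[0.219, -0.976, 0.0], [-0.976, -0.219, 0.0], [0.0, -0.0, -1.0]]
ft_force: [-0.3, 1.9, 3.3]
opening: 0.007
```

>>> arm_command(increments=[-1,0,0,0.6,0,-1,0,0,0,0])

```text
time: 9.3
tool_pos: [0.4898, -0.0216, 0.0758]
tool_rot: [[0.219, -0.976, 0.001], [-0.976, -0.219, -0.0], [0.0, -0.0, -1.0]]
ft_force: [-0.7, 1.6, 1.5]
opening: 0.004
```

>>> arm_command(increments=[-1,0,0,0.6,0,-1,0,0,0,0])

```text
time: 9.47
tool_pos: [0.4899, -0.0217, 0.0753]
tool_rot: [[0.219, -0.976, 0.001], [-0.976, -0.219, -0.0], [0.0, -0.001, -1.0]]
ft_force: [-0.4, 1.5, 4.5]
opening: 0.004
```

>>> arm_command(increments=[-1,0,0,0.4,0,-1,0,0,0,0])

```text
time: 9.63
tool_pos: [0.49, -0.0217, 0.0752]
tool_rot: [[0.219, -0.976, 0.001], [-0.976, -0.219, -0.0], [0.0, -0.001, -1.0]]
ft_force: [-0.8, 2.7, 7.4]
opening: 0.006
```

>>> arm_command(increments=[-1,0,0,0.4,0,-1,0,0,0,0])

```text
time: 9.8
tool_pos: [0.49, -0.0217, 0.0751]
tool_rot: [[0.219, -0.976, 0.001], [-0.976, -0.219, -0.0], [0.0, -0.001, -1.0]]
ft_force: [-0.7, 2.2, 9.5]
opening: 0.002
```

>>> arm_command(increments=[-1,0,0,-15,0,-1,0,0,-20,0,-1,22,0,0,0,-1,22,0,0,0,-1,22,0,0,0,-1,22,0,0,0,-1,22,0,0,0,-1,22,0,0,0,-1,22,0,0,0,-1,0,0,10,0])

```text
time: 10.63
tool_pos: [0.5253, -0.1768, 0.1004]
tool_rot: [[0.217, -0.976, 0.004], [-0.976, -0.217, -0.004], [0.005, -0.003, -1.0]]
ft_force: [0.4, -0.6, 0.0]
opening: 0.011
```

>>> arm_command(increments=[-1,0,0,5,0,-1,0,0,0,0])

```text
time: 10.8
tool_pos: [0.5214, -0.1706, 0.0921]
tool_rot: [[0.219, -0.976, -0.004], [-0.976, -0.219, 0.002], [-0.003, 0.004, -1.0]]
ft_force: [0.3, 0.1, -0.3]
opening: 0.006
```

```bash
python3 -c "
from h import *
show([-.1296,-.112,.0752])
a=cv2.resize(env.camera('scene')[120:210,160:320],None,fx=5,fy=5,interpolation=cv2.INTER_CUBIC)
cv2.imwrite('pics/c7.png',cv2.convertScaleAbs(a,alpha=1.4))"
```

```text
t 10.8 local [-0.1311 -0.1105  0.0921] yaw err -0.001 F [ 0.31  0.11 -0.35] open 0.01
tool dx dy dz mm 1.5 -1.5 16.9
```

View pics/c7.png

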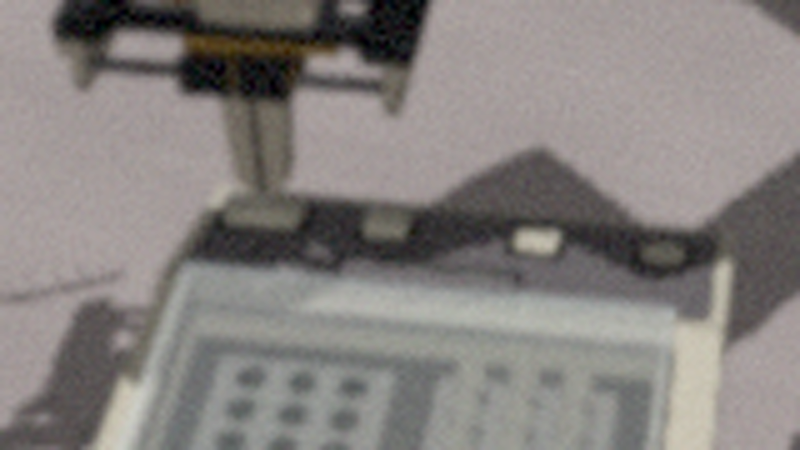

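The fingertip is above the start key at (265,200). The left key at (537,240) and the power key at (662,252) sit lower than the right key at (387,222).

>>> arm_command(increments=[-1,0,0,4,0,-1,0,0,3,0,-1,0,0,2,0,-1,0,0,1,0,-1,0,0,1,0,-1,0,0,1,0,-1,0,0,0,0])

```text
time: 11.43
tool_pos: [0.5233, -0.1717, 0.0823]
tool_rot: [[0.219, -0.976, -0.0], [-0.976, -0.219, 0.0], [-0.0, 0.0, -1.0]]
ft_force: [0.6, 0.1, -0.2]
opening: 0.007
```

>>> arm_command(increments=[-1,0,0,1,0,-1,0,0,1,0,-1,0,0,1,0,-1,0,0,0,0])

```text
time: 11.77
tool_pos: [0.5238, -0.1719, 0.0796]
tool_rot: [[0.219, -0.976, 0.001], [-0.976, -0.219, -0.0], [0.0, -0.001, -1.0]]
ft_force: [0.6, 0.3, 3.7]
opening: 0.01
```

>>> arm_command(increments=[-1,0,0,1,0,-1,0,0,1,0,-1,0,0,1,0,-1,0,0,0,0])

```text
time: 12.1
tool_pos: [0.5238, -0.172, 0.0765]
tool_rot: [[0.219, -0.976, 0.001], [-0.976, -0.219, -0.0], [0.001, -0.001, -1.0]]
ft_force: [2.2, 2.1, 4.6]
opening: 0.006
```

>>> arm_command(increments=[-1,0,0,1,0,-1,0,0,0.5,0,-1,0,0,0,0])

```text
time: 12.35
tool_pos: [0.5238, -0.1721, 0.0752]
tool_rot: [[0.219, -0.976, 0.001], [-0.976, -0.219, -0.001], [0.001, -0.001, -1.0]]
ft_force: [2.6, -0.1, 5.3]
opening: 0.006
```

>>> arm_command(increments=[-1,0,0,0.6,0,-1,0,0,0,0])

```text
time: 12.52
tool_pos: [0.5239, -0.1721, 0.075]
tool_rot: [[0.219, -0.976, 0.001], [-0.976, -0.219, -0.001], [0.001, -0.001, -1.0]]
ft_force: [0.8, 1.1, 8.1]
opening: 0.005
```

>>> arm_command(increments=[-1,0,0,-15,0,-1,0,0,-25,0,-1,0,0,-30,0,-1,0,25,-20,0,-1,15,30,0,0,-1,20,30,0,0,-1,20,30,0,0,-1,20,20,0,0,-1,20,0,0,0,-1,0,0,0,0])

```text
time: 13.35
tool_pos: [0.4111, -0.2973, 0.1637]
tool_rot: [[0.215, -0.977, -0.001], [-0.977, -0.215, -0.001], [0.001, 0.001, -1.0]]
ft_force: [0.5, 0.3, 0.9]
opening: 0.004
```

```bash
python3 -c "
from h import *
show()
t=cv2.resize(env.camera('scene')[130:270,160:360],None,fx=4,fy=4,interpolation=cv2.INTER_CUBIC)
cv2.imwrite('pics/c8.png',cv2.convertScaleAbs(t,alpha=1.4))"
```

```text
t 13.35 local [-0.2665 -0.2099  0.1637] yaw err -0.0043 F [0.51 0.32 0.88] open 0.0
```

View pics/c8.png

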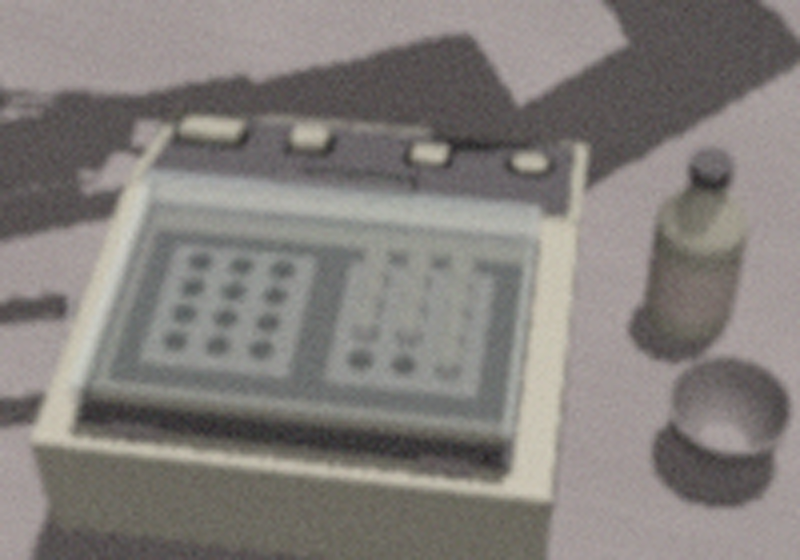

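Cover shut. The power key (530,162) and left key (430,153) are down. The right key (310,138) and start key (212,130) are up, and the bottle and bowl haven't moved.

```bash
python3 -c "
from bench import env
print(env.sign_off())"
```

```text
the job is handed in; nothing more can be done
None
```

The incubation is started and the job is handed in at about 13.4 s of the allowed 51 s. The hand-in gives no verdict, so the result below is from my own readings.

- **Vials:** both cameras showed them in the left (+y) block, so I used the left square key.
- **Cover:** I pushed it down with closed fingertips until it stopped at a tip height of 132 mm, with about 5 N.
- **Keys:** I pressed power, then left, then start. Each went to its stop (tip at about 75 mm), with readings of about 10 N, 9.5 N and 8 N. I then lifted clear.

The last scene picture shows the cover shut, the power and left keys down, the right and start keys up, and the bottle and bowl where they were. I did not look again at the clamp and dish after the start, but the arm stayed well clear of them. The force sensor read under 1 N at the end, so the arm was touching nothing.

One top view, taken during the left-key press, was blocked by the arm. I relied on tool position and force there, and the next picture showed the left key down. No check failed or disagreed.

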